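# Pin the sample tumbler's shaft

## Task

Lock the hand-turned sample tumbler: take the red-headed pin from its rest and stand it nose down in the guide bush on top of the bearing block, then gently turn the yellow handwheel, its top going away from you, until the pin drops into the hidden hole in the shaft and the wheel stops. Do not force the wheel against the pin; press the pin straight down, gently, until its head sits fully home on the block, let go of everything and leave all the other things where they stand.

Things in the scene. Friction and masses are not known exactly. Their poses are not given: they have to be found in the camera images.
- tumbler: Hand-turned sample tumbler, fixed: grey base 100 (x) by 90 (y) by 12 high, aluminium bearing block 52 (x) by 44 (y), its top 96 above the bench. A level round shaft, 28 thick, runs through the block along y at height 60; yellow handwheel on its -y end, white drum (68 across, y 34 to 89) on its +y end. Origin: centre of the base's underside, below the bush; z up; at yaw 0 x points away from the robot.
- shaft_hole (a point): Centre of the cross-hole in the shaft, inside the block, 36 below the bush mouth. The hole is 12 wide, right through the shaft. Its angle cannot be seen: shaft, wheel and drum are plain and round. At the start it is 0.4 to 1.6 rad out of line with the upright bore; turning the wheel's top towards tumbler +x brings it into line within that turn.
- cap: Upper half of the bearing block with the upright guide bush (bore 11.8, chamfered mouth) at its centre; fixed, same origin and axes as the tumbler. The bush reaches from the block's top (height 96) to the top of the shaft (74). Below the shaft the bore goes on (12.5 wide, heights 44 to 24), with a sprung ball at its side.
- bush_mouth (a point): Centre of the mouth of the guide bush, on the top face of the bearing block, 96 above the bench. Here the pin goes in, and on this face its head rests when fully home (nose then at height 32, head top at 118).
- wheel_center (a point): Centre of the yellow handwheel (90 across, 14 thick, finely knurled round rim), 110 from the bush along tumbler -y, height 60: the wheel's top is at 105. Axis: tumbler y. Both faces are flat and free 20 mm deep from the rim, to be pinched across the 14 mm from above. It turns with about 2 N at the rim, has no end stop and stays where it is left.
- pin: Locking pin, about 80 g, 86 long: steel shank 10 thick, 64 long, with a conical nose (5 across at the tip, full size 5 mm up), and a red knurled head 18 across, 22 high. Origin: tip of the nose; z along the pin towards the head. At the start it stands nose down in the grey rest (head at heights 70 to 92). Standing in the bush on the shaft its nose is at 74, head underside at 138.
- pin_top (a point): Centre of the top of the pin's red head, 86 from the nose. When the hole comes under the pin it drops by its weight, nose from 74 to about 42 (top about 128); the wheel then stops dead after 0.1 to 0.4 rad of play, and more turning (over 15 N at the rim) jams the pin. The last 10 mm need pressing: the sprung ball resists with 5 to 15 N.
- pin_rest: Grey plastic rest, 50 by 50 by 36 high, fixed to the bench, with one upright hole 12 wide and 30 deep for the pin. Origin: centre of its underside.
- buffer_1: white buffer bottle with a red cap, 40 across, 85 high, loose; origin at the centre of its underside. To be left alone.
- buffer_2: white buffer bottle with a green cap, 40 across, 85 high, loose; origin at the centre of its underside. To be left alone.
- buffer_3: white buffer bottle with a blue cap, 40 across, 85 high, loose; origin at the centre of its underside. To be left alone.
- amber_bottle: Amber glass bottle with a black cap, 62 across, 118 high, loose; origin at the centre of its underside. To be left alone.
- jar: White screw jar, 45 across, 82 high, loose; origin at the centre of its underside. To be left alone.
- stopper: Reddish brown rubber stopper, 28 across, 24 high, loose; origin at the centre of its underside. To be left alone.
- boat: White plastic weighing boat, 57 square, 16 high, loose; origin at the centre of its underside. To be left alone.

How it is judged (in metres and radians):
On the way, in this order (a step that is already met when the one before it is completed fails the run):
1. the pin stands nose down in the guide bush, resting on the shaft (nose 66 to 82 mm above the bench) (x of pin in the frame of tumbler between -0.004 and 0.004 m and y of pin in the frame of tumbler between -0.004 and 0.004 m and z of pin in the frame of tumbler between 0.066 and 0.082 m), for 0.2 s.
2. the pin has dropped into the shaft's hole (nose under 55 mm above the bench) (x of pin in the frame of tumbler between -0.004 and 0.004 m and y of pin in the frame of tumbler between -0.004 and 0.004 m and z of pin in the frame of tumbler below 0.055 m), for 0.2 s.
At the end, for the whole second after the job is handed in: The pin is through the shaft and fully home in the block: its head's underside within 3 mm of the block's top, its axis within 4 mm of the bush's and within 0.12 rad of upright, at rest (x of pin in the frame of tumbler between -0.004 and 0.004 m and y of pin in the frame of tumbler between -0.004 and 0.004 m and z of pin in the frame of tumbler below 0.035 m and angle between the z axis of pin and the z axis of tumbler, either way round below 0.12 rad and linear speed of pin below 0.02 m/s); the robot touches nothing.
It fails at once if the pin squeezed in the tumbler with more than 100 N, all its contacts there added up (wheel forced against the pin with some 15 N or more at the rim, or pin hammered in) (contact force between pin and tumbler above 100 N).
It fails at once if a bottle, the jar, stopper or weighing boat moved by more than 30 mm (distance of any of buffer_1, buffer_2, buffer_3, amber_bottle, jar, stopper, boat from where it was at the start of the episode above 0.03 m).
It also fails if it takes over 72 s, if anything falls off the work surface, if the arm or the gripper's body presses on something with over 40 N, if the wrist force passes 120 N, or if a joint passes its speed limit or range.

## Robot

A 6-joint arm with a two-finger parallel gripper is mounted at the origin on a cart in front of the work surface, level with it; the furniture and walls round the work are solid. World frame = base frame: x ahead of the robot, y to its left, z up, the work surface at z = 0. Lengths are in m, angles in degrees, forces in N, time in s.
With the tool pointing down it reaches from about 0.325 to 0.775 m from the base axis. Payload 5.5 kg.
Tool frame: the origin (TCP) lies at the centre of the arm's flange, where the gripper is bolted on; the fingertips stand 182 mm ahead of it and the grasp point (between the pads) lies 163 mm ahead of it; z points along the fingers, y is the line along which they close (so a half turn about z gives the same grasp; the last joint's range is limited). The gripper opens to 88 mm and grips with 3 to 60 N. Pads are 20 mm wide; open, the fingers measure 115 mm over their backs; the gripper's body (75 mm by 178 mm) begins 61 mm behind the grasp point.
Start: joints at [59.777, 5.22, 70.514, -0, 104.267, -3.249], TCP at [0.272, 0.535, 0.405] pointing down, gripper open.
Joint ranges: [-164.24, 164.24], [-49.07, 125.15], [9.68, 141.18], [-86.29, 266.29], [3.28, 154.24], [-151.56, 151.56]. Speed limits (degrees/s): [147.25, 147.25, 172.46, 180, 180, 180].

## Interface

Orientations are given as [roll, pitch, yaw] about the fixed x, y, z axes, in that order (R = Rz(yaw) Ry(pitch) Rx(roll)).
In Python, from station import r gives the robot as it stands. The module is installed in compiled form; this text tells all that it offers. Calls block until the motion is done:
- r.reach(position, orientation): joint-space move of the TCP to a pose.
- r.servo_line(position, rotation=None, speed=0.15): straight line of the TCP; rotation=None keeps the orientation; speed is the mean speed in m/s.
- r.move_joints(angles): joint-space move.
- r.let_go() and r.grab(squeeze=None): open the fingers fully, or close them until they stop; squeeze is the grip in N (None keeps the last).
- r.wait(seconds).
- r.inverse_kinematics(position, orientation): joint angles nearest the present ones, or None.
- r.sense(): the state.
- r.snapshot(name): name is "side" or "top"; returns a dict with "frame" (420x560x3 uint8, red, green, blue), "fx", "fy", "cx", "cy" (pixels), "R" (3x3) and "t" (3): a world point X has camera coordinates R X + t. Camera axes: x right, y down, z forward; pixel columns grow to the right and rows downward; lengths in m; the calibration is good to about 2 mm. A picture is of the moment at which its call begins. There is no depth.
A pose or a line that the arm cannot do raises r.IKError and nothing moves.
- r.hand_in(): hands the job in; it is judged then, once.
The state is a dict: "clock": time; "joints": joint angles; "joint_vel": joint speeds; "joint_torque": joint torques, N m; "tcp_pos": TCP position; "orientation": TCP orientation; "contact_force": force on the tool from outside, world axes, zero at the start; "torque": the same for the moment, N m; "opening": finger opening in m; "gripper_force": force on a finger pad.
Only numpy, scipy, OpenCV 4.12 (cv2) and the standard library are available. Lean on these libraries where they do the work, as an engineer would, in place of code of your own. Each camera call takes 0.05 s, during which the arm holds its last target. There are 200 camera calls.

## Working session

There is one attempt and no reset: what is moved stays moved. The work goes in short steps, each a Python script; the robot and the scene stay as the last script left them, time stands still between calls to the robot, and variables do not carry over. Pictures are saved under pics/ and viewed, at most 10 in all, crops included, and the job is handed in when it is done.

```bash
mkdir -p pics
python3 - <<'E'
from station import r
import cv2,numpy as np
for n in("side","top"):
    s=r.snapshot(n); cv2.imwrite(f"pics/{n}0.png",s["frame"][...,::-1])
    R=np.array(s["R"]);print(n,s["fx"],s["fy"],s["cx"],s["cy"],R.round(3).tolist(),(-R.T@s["t"]).round(3))
print(r.sense())
E
```

```text
side 545.6594884395784 545.6594884395784 271.39589605148177 218.68226268629275 [[0.885, -0.465, -0.019], [-0.216, -0.373, -0.902], [0.412, 0.803, -0.431]] [-0.031 -1.291  0.715]
top 407.52242303966597 407.52242303966597 279.6246434123719 211.6232447019205 [[-0.046, -0.999, -0.006], [-0.979, 0.046, -0.2], [0.2, -0.003, -0.98]] [ 0.354 -0.106  1.113]
{'clock': 0.1, 'joints': array([ 5.97758677e+01,  5.25851116e+00,  7.05742034e+01, -1.23674096e-03,
        1.04266815e+02, -3.24887461e+00]), 'joint_vel': array([ 0.12693575, -0.185162  , -0.1920092 ,  0.00156384, -0.03212635,
       -0.00407649]), 'joint_torque': array([ 2.31318372e-03, -4.47857916e+01, -4.07567596e+01,  7.01086340e-02,
        2.85851781e-02, -9.02875718e-05]), 'tcp_pos': array([0.27219612, 0.53476292, 0.40363029]), 'orientation': array([-1.79900563e+02, -4.44344534e-03,  1.53024435e+02]), 'contact_force': array([0.38941098, 0.00574899, 0.25431549]), 'torque': array([ 0.05277584,  0.02434931, -0.00350611]), 'gripper_force': 0.0, 'opening': 0.08798346240676766}
```

View pics/side0.png

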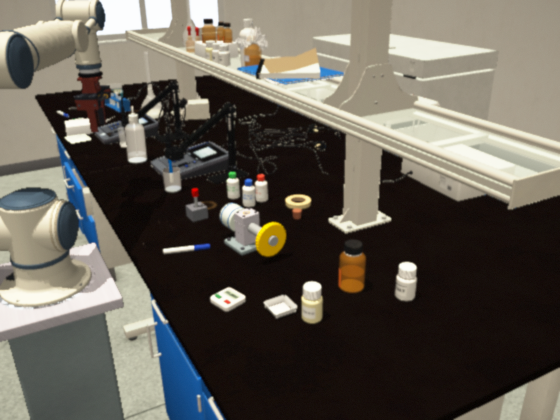

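View pics/top0.png

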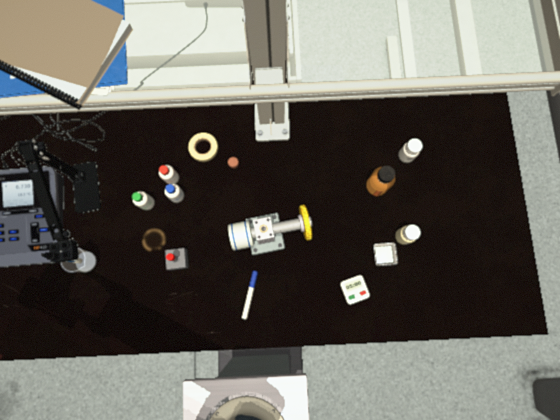

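Side view: pin's red head is near (195,192), the yellow wheel near (271,239) and the block near (245,220). Top view: pin (171,257), bush about (264,229), wheel (306,222), drum at (240,235). Next I'll triangulate and zoom in.

```bash
cat > h.py <<'E'
from station import r
import cv2,numpy as np
def ray(s,p):
    R=np.array(s["R"]);t=np.array(s["t"])
    d=R.T@np.array([(p[0]-s["cx"])/s["fx"],(p[1]-s["cy"])/s["fy"],1]); return -R.T@t,d/np.linalg.norm(d)
def plane(s,p,z):
    o,d=ray(s,p); return o+d*(z-o[2])/d[2]
def tri(s1,p1,s2,p2):
    o1,d1=ray(s1,p1);o2,d2=ray(s2,p2)
    k=np.linalg.lstsq(np.c_[d1,-d2],o2-o1,rcond=None)[0]
    a,b=o1+d1*k[0],o2+d2*k[1]; return (a+b)/2,np.linalg.norm(a-b)
def proj(s,X):
    c=np.array(s["R"])@X+s["t"]; return np.array([s["fx"]*c[0]/c[2]+s["cx"],s["fy"]*c[1]/c[2]+s["cy"]])
def blob(s,lo,hi,roi):
    x0,y0,x1,y1=roi
    h=cv2.cvtColor(s["frame"],cv2.COLOR_RGB2HSV)
    h[...,0]=(h[...,0].astype(int)+30)%180   # red at 30
    m=cv2.inRange(h,lo,hi); k=np.zeros_like(m);k[y0:y1,x0:x1]=m[y0:y1,x0:x1]
    n,_,st,c=cv2.connectedComponentsWithStats(k); i=1+np.argmax(st[1:,4]); return c[i],st[i]
E
python3 - <<'E'
from h import *
S,T=r.snapshot("side"),r.snapshot("top")
RED=((20,130,80),(40,255,255));YEL=((50,130,90),(65,255,255))
a,sa=blob(S,*RED,(180,175,210,210));b,sb=blob(T,*RED,(150,240,190,275))
print("pin head",a,sa,b,sb,tri(S,a,T,b))
a,sa=blob(S,*YEL,(240,200,300,270));b,sb=blob(T,*YEL,(290,190,325,250))
print("wheel",a,sa,b,sb,tri(S,a,T,b))
c=lambda s,x,y,w,h,k:cv2.resize(s["frame"][y:y+h,x:x+w,::-1],None,fx=k,fy=k,interpolation=cv2.INTER_CUBIC)
cv2.imwrite("pics/z.png",np.vstack([c(S,180,175,120,90,6)[:300*2][:540][::1],]))
A=c(S,180,180,114,80,7);B=c(T,155,200,170,80,0+114*7/170)
cv2.imwrite("pics/zoomS.png",A);cv2.imwrite("pics/zoomT.png",c(T,220,195,100,65,8))
E
```

```text
pin head [194.51612903 191.91935484] [191 188   8  10  62] [169.87037037 256.64814815] [165 253  10   8  54] (array([0.46202397, 0.1737936 , 0.08102388]), np.float64(0.000388523899603142))
wheel [270.05897772 238.37221494] [255 221  31  36 763] [305.75210084 221.71848739] [299 204  13  36 238] (array([ 0.53796637, -0.17605244,  0.06171233]), np.float64(0.001708303084472346))
```

View pics/zoomS.png

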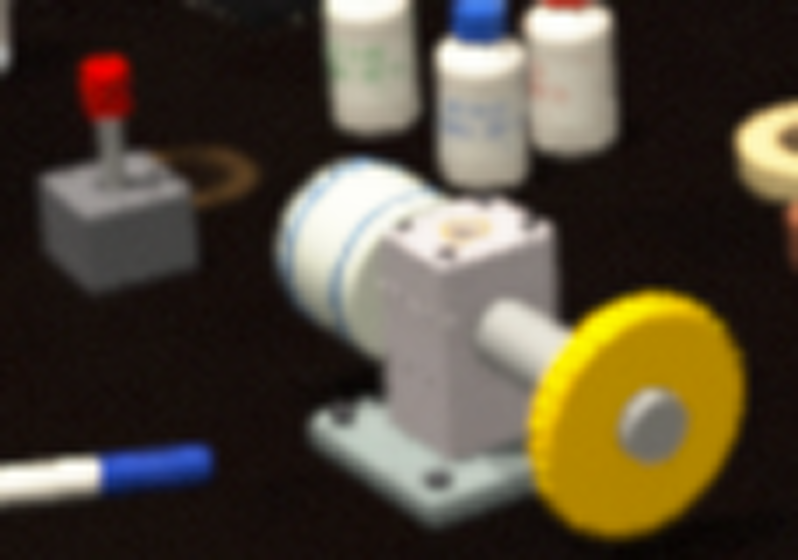

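View pics/zoomT.png

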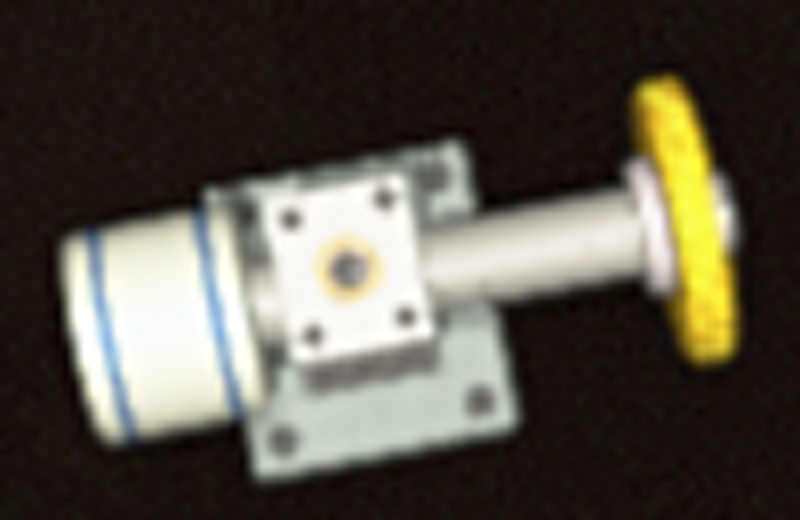

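Side zoom: bush mouth at zoom (465,229). Top zoom: bush mouth at (349,268), shaft tilted slightly, wheel on the right. The area over the rest and the tumbler is clear.

Run:
```python
from h import *
S,T=r.snapshot("side"),r.snapshot("top")
b,e=tri(S,(246.0,212.3),T,(263.2,228.1)); print("bush",b,e, plane(T,(263.2,228.1),.096),plane(S,(246,212.3),.096))
w=np.array([0.538,-0.176]); d=b[:2]-w; print("dist",np.linalg.norm(d),"yaw",np.degrees(np.arctan2(-d[0],d[1])))
th=np.degrees(np.arctan2(-d[0],d[1]))
for f in(-50,-40,-30,30,40,50):
    f_=np.radians(f);t=np.radians(th);q=.207
    for y in(th,th+180):
        p=[w[0]+q*np.sin(f_)*np.cos(t),w[1]+q*np.sin(f_)*np.sin(t),.062+q*np.cos(f_)]
        o=[180,f,th] if y==th else [180,-f,th+180]
        j=r.inverse_kinematics(p,o); print(f,round(y),None if j is None else np.round(j))
for p in([.462,.174,.35],[.462,.174,.244],[b[0],b[1],.32]):
    for y in(th,th+180): 
        j=r.inverse_kinematics(p,[180,0,y]);print(None if j is None else np.round(j))
```

```text
bush [ 0.52172835 -0.06571307  0.09524408] 0.00034027604067371297 [ 0.52144227 -0.06568447  0.096     ] [ 0.52123365 -0.06721872  0.096     ]
dist 0.11148081869379109 yaw 8.392825126404311
-50 8 [-46. -34. 131.  47.  59.  19.]
-50 188 None
-40 8 [-40. -30. 124.  33.  62.  32.]
-40 188 [ -40.  -30.  124.   33.   62. -148.]
-30 8 [-35. -24. 115.  22.  67.  42.]
-30 188 [ -35.  -24.  115.   22.   67. -138.]
30 8 [-14.  29.  61. -13. 117.  64.]
30 188 [ -14.   29.   61.  -13.  117. -116.]
40 8 [-13.  38.  52. -17. 126.  63.]
40 188 [ -13.   38.   52.  -17.  126. -117.]
50 8 [-12.  48.  43. -22. 135.  61.]
50 188 [ -12.   48.   43.  -22.  135. -119.]
[ 17. -12.  92.  -0.  99.  98.]
[ 17. -12.  92.   0.  99. -82.]
[ 17. -10. 101.  -0.  88.  98.]
[ 17. -10. 101.   0.  88. -82.]
[-11.  -6.  90.  -0.  96.  71.]
[ -11.   -6.   90.    0.   96. -109.]
```

Run:
```python
from h import *
o=[180,0,8.4]
r.let_go(); r.reach([.462,.174,.34],o); r.servo_line([.462,.174,.245],speed=.08)
print(r.sense()["contact_force"])
r.grab(15); s=r.sense(); print(s["opening"],s["gripper_force"],s["tcp_pos"])
r.servo_line([.462,.174,.345],speed=.1)
r.reach([.5215,-.066,.345],o); r.wait(.2)
s=r.sense(); print(s["tcp_pos"],s["opening"],s["clock"],s["orientation"])
for n in("side","top"):
    q=r.snapshot(n); b=proj(q,np.array([.5215,-.066,.18]));x,y=int(b[0])-50,int(b[1])-45
    print(n,x,y); cv2.imwrite(f"pics/p_{n}.png",cv2.resize(q["frame"][y:y+80,x:x+100,::-1],None,fx=7,fy=7,interpolation=cv2.INTER_CUBIC)); np.save(f"p_{n}.npy",q["frame"])
```

```text
[-0.27901756 -0.09138762  0.44034347]
0.017680802570050978 14.999850690364838 [0.4620437  0.17380586 0.24498156]
[ 0.52153442 -0.06466171  0.34511793] 0.01781803531732124 6.8167 [-1.79989991e+02 -1.66141498e-02  8.52185192e+00]
side 194 138
top 211 177
```

View pics/p_side.png

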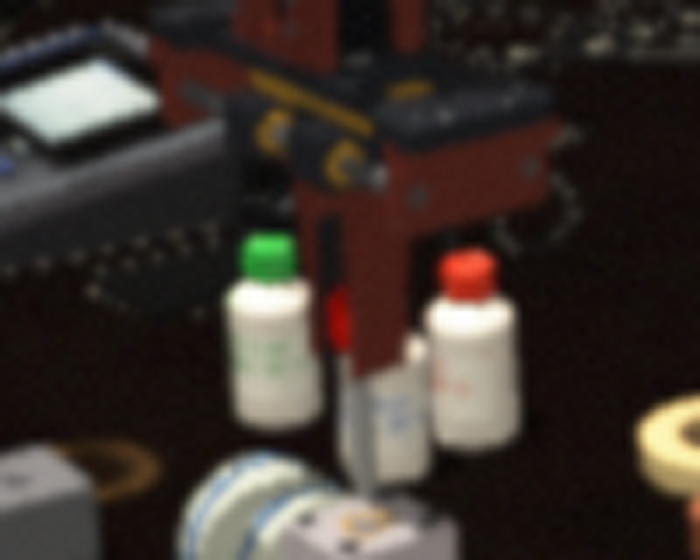

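View pics/p_top.png

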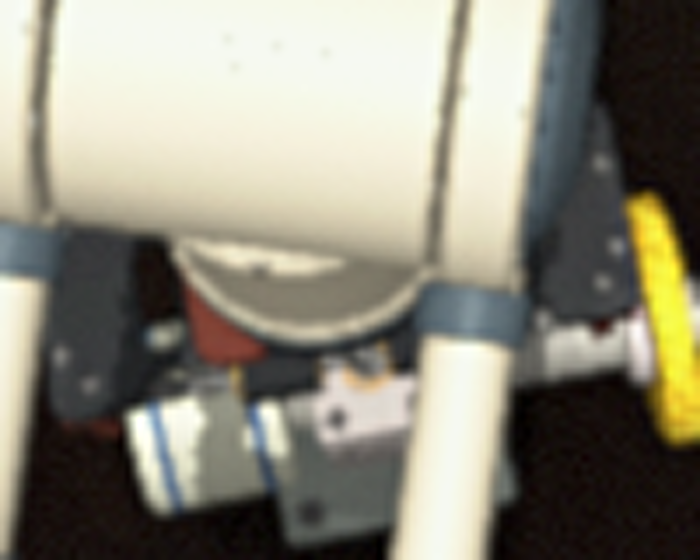

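Side crop: the pin hangs from the fingers with its tip at zoom (367,495), straight above the bush at (365,520). Top crop: the arm hides the pin. I'll check the tip numerically, then lower it with force monitoring.

Run:
```python
from h import *
S=r.snapshot("side")
print(r.sense()["tcp_pos"])
print(plane(S,(246.0,208.4),.106),plane(S,(246.2,212.0),.096), proj(S,np.array([.5215,-.066,.106])))
o=[180,0,8.4]
r.servo_line([.5215,-.066,.337],speed=.05); r.wait(.2); print(r.sense()["tcp_pos"])
f0=r.sense()["contact_force"]
z=.337
while z>.3145:
    z-=.003; r.servo_line([.5215,-.066,z],speed=.03)
    s=r.sense(); f=s["contact_force"]-f0; print(round(z,4),f.round(1),s["tcp_pos"].round(4))
    if f[2]>5 or np.hypot(*f[:2])>8: break
```

```text
[ 0.52150755 -0.06514866  0.34511919]
[ 0.52307407 -0.06424508  0.106     ] [ 0.52253244 -0.06573956  0.096     ] [245.75081211 208.75426633]
[ 0.521508   -0.06608367  0.33715569]
0.334 [ 0.6 -0.   0.7] [ 0.5215 -0.066   0.3337]
0.331 [0.8 1.8 0.3] [ 0.5214 -0.066   0.3307]
0.328 [0.5 0.2 0.4] [ 0.5215 -0.066   0.3277]
0.325 [-0.4  0.5  1. ] [ 0.5214 -0.066   0.3247]
0.322 [ 0.  -0.6  0.6] [ 0.5215 -0.066   0.3217]
0.319 [-0.1  0.1  0.1] [ 0.5214 -0.066   0.3187]
0.316 [ 0.2  0.6 -0.2] [ 0.5215 -0.066   0.3157]
0.313 [0.6 0.5 0.1] [ 0.5215 -0.066   0.313 ]
```

```bash
cat >> h.py <<'E'
TH=8.4; W=np.array([.5376,-.1748,.0605])
def wp(f,q):
    a,t=np.radians(f),np.radians(TH)
    return W+q*np.array([np.sin(a)*np.cos(t),np.sin(a)*np.sin(t),np.cos(a)]),[180,f,TH]
E
python3 - <<'E'
from h import *
print(r.sense()["opening"]); r.let_go(); r.wait(.3)
p=[.5215,-.066,.40]; r.servo_line(p,speed=.12)
r.reach(*wp(0,.34)); 
for n in("side",):
    q=r.snapshot(n); cv2.imwrite("pics/stand.png",cv2.resize(q["frame"][150:270,190:310,::-1],None,fx=5,fy=5,interpolation=cv2.INTER_CUBIC))
    print(blob(q,(20,130,80),(40,255,255),(225,170,265,215)), proj(q,np.array([.5215,-.066,.149])))
r.reach(*wp(-40,.29)); r.servo_line(*wp(-40,.25)); 
s=r.sense(); print(s["clock"],s["tcp_pos"],wp(-40,.25),s["contact_force"])
E
```

```text
0.017662322695602573
(array([243.31343284, 193.82089552]), array([240, 189,   8,  11,  67], dtype=int32)) [245.11486962 194.07466943]
13.6167 [ 0.37961436 -0.19783609  0.25279152] (array([ 0.378627  , -0.19827509,  0.25201111]), [180, -40, 8.4]) [-0.968017   -0.08722686 -0.38796109]
```

View pics/stand.png

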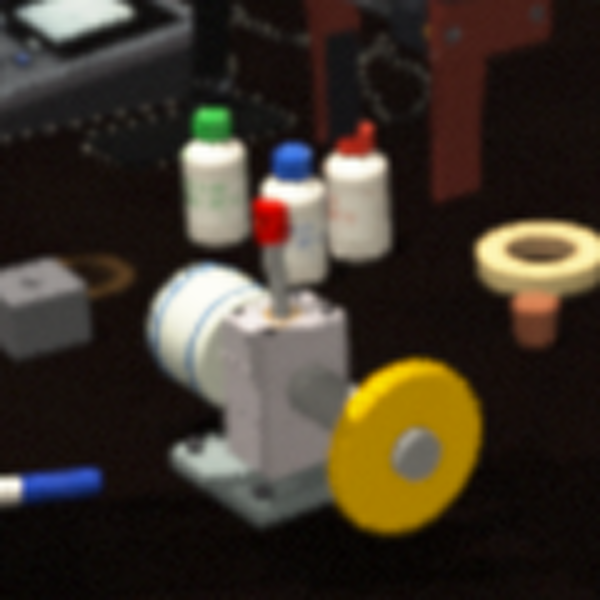

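The pin stands in the bush at full height with a slight lean, its head at about side pixel (243,194). Next I pinch the wheel and turn it.

Run:
```python
from h import *
RED=((20,130,80),(40,255,255))
def head():
    try:
        q=r.snapshot("side"); c,s=blob(q,*RED,(232,180,256,222)); return c.round(1),s[4]
    except ValueError: return None
r.servo_line(*wp(-40,.209),speed=.06); s=r.sense(); print(s["contact_force"])
r.grab(6); r.wait(.1); s=r.sense(); print(s["opening"],s["gripper_force"],head()); f0=s["contact_force"]
for f in range(-35,51,5):
    r.servo_line(*wp(f,.209),speed=.06)
    s=r.sense(); a,t=np.radians(f),np.radians(TH)
    tan=np.array([np.cos(a)*np.cos(t),np.cos(a)*np.sin(t),-np.sin(a)])
    h=head(); ft=(s["contact_force"]-f0)@tan; print(f,round(ft,1),s["opening"].round(4),h)
    if abs(ft)>11 or (h and h[1]>20 and h[0][1]>201): break
print(r.sense()["clock"]); cv2.imwrite("pics/turn.png",r.snapshot("side")["frame"][...,::-1])
```

```text
[ 0.03277674  0.01384314 -0.34119294]
0.013912228355812944 5.996511317789555 (array([243.2, 194. ]), np.int32(70))Traceback (most recent call last):
  File "<stdin>", line 13, in <module>
AttributeError: 'float' object has no attribute 'round'
```

```bash
cat > turn.py <<'E'
from h import *
RED=((20,130,80),(40,255,255))
def head():
    try:
        q=r.snapshot("side"); c,s=blob(q,*RED,(232,180,256,222)); return c.round(1),s[4]
    except ValueError: return None
def turn(a0,a1,f0):
    for f in range(a0,a1+1,5):
        r.servo_line(*wp(f,.209),speed=.06)
        s=r.sense(); a,t=np.radians(f),np.radians(TH)
        tan=np.array([np.cos(a)*np.cos(t),np.cos(a)*np.sin(t),-np.sin(a)])
        h=head(); ft=(s["contact_force"]-f0)@tan; print(f,round(float(ft),1),h)
        if abs(ft)>11: return "force"
        if h and h[1]>20 and h[0][1]>201: return "dropped"
E
python3 - <<'E'
from turn import *
print(turn(-30,50,np.zeros(3)),r.sense()["clock"]); cv2.imwrite("pics/turn.png",r.snapshot("side")["frame"][100:280,160:360,::-1])
E
```

```text
-30 -1.0 (array([250., 191.]), np.int32(3))
-25 -1.0 (array([254., 186.]), np.int32(1))
-20 -1.5 None
-15 -0.9 (array([242.7, 196.7]), np.int32(3))
-10 -2.1 (array([241.5, 198.8]), np.int32(11))
-5 -1.4 (array([243.4, 197.5]), np.int32(35))
0 -1.5 (array([242.7, 196.2]), np.int32(55))
5 -1.4 (array([245.7, 205.3]), np.int32(65))
dropped 20.225
```

Run:
```python
from turn import *
for f in np.arange(6.5,31,1.5):
    r.servo_line(*wp(f,.209),speed=.03); s=r.sense(); a,t=np.radians(f),np.radians(TH)
    ft=float(s["contact_force"]@np.array([np.cos(a)*np.cos(t),np.cos(a)*np.sin(t),-np.sin(a)]))
    print(f,round(ft,1),end="; ")
    if abs(ft)>4: break
r.let_go(); r.wait(.2); print(head(),r.sense()["contact_force"])
r.servo_line(*wp(f,.27),speed=.1); r.reach(*wp(0,.34)); 
print(r.sense()["clock"],r.sense()["opening"])
q=r.snapshot("side"); c,st=blob(q,*RED,(230,180,260,225)); print(c,st,proj(q,np.array([.5215,-.066,.117])))
cv2.imwrite("pics/drop.png",cv2.resize(q["frame"][150:270,190:310,::-1],None,fx=5,fy=5,interpolation=cv2.INTER_CUBIC))
```

```text
6.5 -1.7; 8.0 -0.6; 9.5 -1.6; 11.0 -0.8; 12.5 -2.0; 14.0 -0.9; 15.5 -1.8; 17.0 -1.7; 18.5 -3.6; 20.0 -4.3; (array([246.5, 205.7]), np.int32(54)) [ 0.31764291 -0.59629279 -0.50783311]
26.3333 0.08805171084696763
[246.24590164 205.24590164] [243 201   8  10  61] [245.589657   205.03428844]
```

View pics/drop.png

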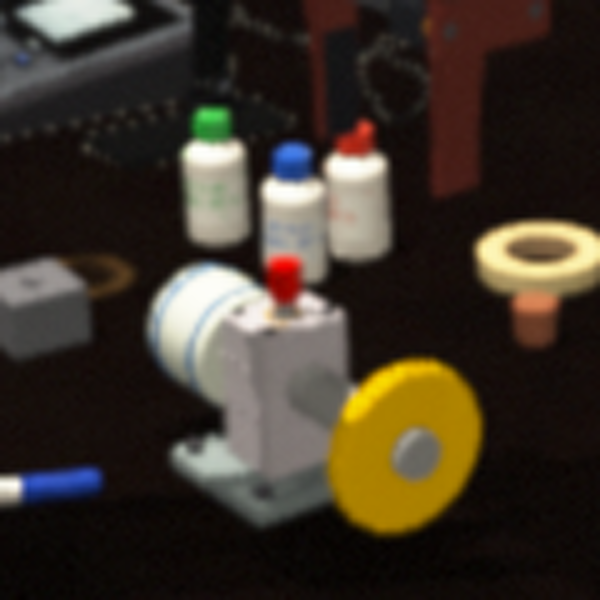

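The pin has dropped: its head is centred about 10 mm above the block at (246,205). The wheel stopped at about 4 N. Now I press with closed fingers.

Run:
```python
from turn import *
P=[.5215,-.066]
r.reach([*P,.37],[180,0,TH]); r.grab(10); r.servo_line([*P,.320],speed=.1); r.wait(.2)
f0=r.sense()["contact_force"]; z=.320; 
while z>.297:
    z-=.001; r.servo_line([*P,z],speed=.015); s=r.sense(); f=s["contact_force"]-f0
    print(round(z,4),s["tcp_pos"][2].round(4),f.round(1))
    if f[2]>30 or (z<.302 and f[2]>22): break
r.servo_line([*P,.37],speed=.1); r.reach([*P,.42],[180,0,TH]); r.reach(*wp(0,.36)); 
q=r.snapshot("side"); print(r.sense()["clock"],blob(q,*RED,(230,180,260,225)),proj(q,np.array([.5215,-.066,.107])))
cv2.imwrite("pics/home.png",cv2.resize(q["frame"][150:270,190:310,::-1],None,fx=5,fy=5,interpolation=cv2.INTER_CUBIC))
```

```text
0.319 0.3191 [ 0.1  0.6 -0.1]
0.318 0.3179 [ 0.7 -0.   0.6]
0.317 0.3169 [0.3 0.4 0.5]
0.316 0.3159 [ 0.3 -0.1 -0.4]
0.315 0.3149 [0.5 0.  0.5]
0.314 0.3139 [-0.3  0.7  0.5]
0.313 0.3129 [ 0.2  0.6 -0.1]
0.312 0.3119 [0.9 0.1 0.8]
0.311 0.3109 [-0.2 -1.1  0.9]
0.31 0.3099 [0.2 0.1 0.6]
0.309 0.3094 [-0.6 -0.6  2.5]
0.308 0.309 [-2.3 -0.1  5.2]
0.307 0.3086 [-2.8  0.9  8. ]
0.306 0.3079 [-2.7 -0.1  7.8]
0.305 0.3069 [-1.8 -0.1  7.9]
0.304 0.3058 [-2.5 -0.6  7.9]
0.303 0.3048 [-2.2  0.8  8.1]
0.302 0.3037 [-2.3  1.1  8.9]
0.301 0.3028 [-2.8  0.6  8.9]
0.3 0.3017 [-2.8  0.7  9. ]
0.299 0.3007 [-4.   0.4  8.8]
0.298 0.3006 [-4.8  1.3 12.4]
0.297 0.3005 [-6.2  0.7 15.7]
36.625 (array([246.37704918, 208.16393443]), array([243, 204,   8,  10,  61], dtype=int32)) [245.73620451 208.41707613]
```

View pics/home.png

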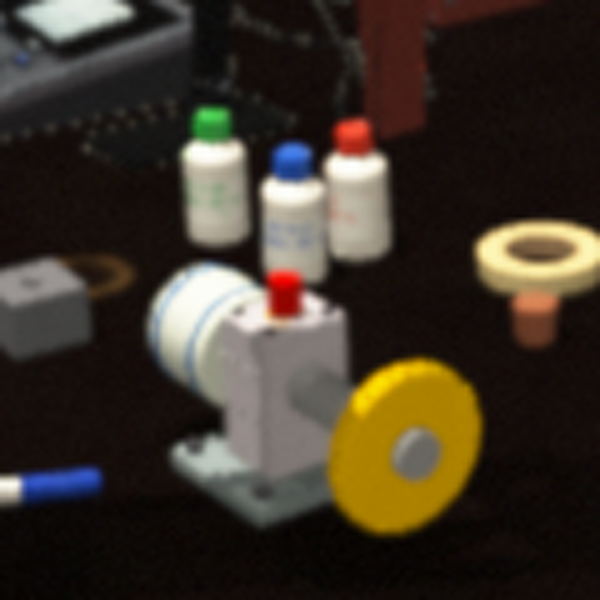

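The head sits flush on the block, with a hard stop at tip height 118.5 mm. The bottles have not moved and the arm is clear.

```bash
python3 -c "
from station import r
r.let_go(); print(r.hand_in())"
```

```text
the job is handed in; nothing more can be done
None
```

The tumbler is locked and the job is handed in (no verdict came back): the pin dropped into the shaft hole, the wheel stopped at about 4 N, the pin's head is pressed home on the block, and the robot touches nothing.

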